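# Level the drain stand in the vegetable keeper and slide its hatch shut

## Task

The round wire stand in the open half of the clear-walled vegetable keeper was put back askew after washing, so some of its feet are perched on the raised drain panel and it rocks. Turn it until all four feet stand down in the two gutters and it sits level, setting it down gently rather than dropping it, and let go; then slide the clear hatch along its rails, without slamming it, until it is fully shut against the end frame. Leave the honey jar behind the keeper where it is.

Things in the scene. Friction and masses are not known exactly. Their poses are not given: they have to be found in the camera images.
- keeper: Vegetable keeper, open tub 180 x 390 mm, 95 mm high, clear walls 6 mm, fixed in place. Origin: centre of its underside; x along its short side, y along its length, z up. A wall at y = 0 divides it: the +y half has a fixed wooden top; the -y half (inside y -189 to -3, x -84 to +84 mm) is open and holds the stand. Rails and end frame on the rim reach 106 mm up.
- panel (a point): Centre of the keeper's open half (keeper x = 0, y = -96 mm), on top of the raised drain panel, 15 mm above the keeper's underside; axes are the keeper's. The panel is flat, 98 mm wide (keeper x -49 to +49), and runs the whole length of that half; on each side of it lies a gutter 35 mm wide whose floor is 9 mm below the panel's top.
- stand: Round steel wire stand, ring 150 mm across and 34 mm up, 0.25 to 0.42 kg. Origin: its centre, level with the underside of its four feet, which are 10 mm thick, round-ended, at x +-60, y +-40 mm. All feet fit in the gutters when its x axis lies along the keeper's x (either way round) within 0.1 rad and it is centred across the keeper within 6 mm; its place along the keeper does not matter.
- stand_grip (a point): Centre of the stand's green handle, an upright bar 62 mm long (stand y), 12 mm thick (stand x), 22 mm high, over the stand's centre and 75 mm above the feet's underside; axes are the stand's. Seated, it is 81 mm above the keeper's underside and the handle passes 5 mm under the hatch; perched, it is in the hatch's way. Starts turned 0.3 to 1.2 rad counter-clockwise from above.
- hatch (a joint): Clear sliding hatch 171 x 192 mm, 5 mm thick, on the keeper's rails, its top 102 mm above the keeper's underside. Value in m: 0 shut against the end frame at the keeper's -y end, 0.186 fully open over the wooden top (moved to +y). Starts at 0.170 to 0.186, stays where it is left, needs 1 to 2 N to push.
- hatch_pull (a point): Centre of the upright wooden ridge that is the hatch's pull, in the middle of the hatch: 70 mm long (keeper x), 12 mm thick (keeper y), rising 23 mm from the hatch's top; its lowest 5 mm are a foot 18 mm wide. This point lies 13 mm above the hatch's top. Push the ridge, or pinch it from above.
- honey: Honey jar with a red lid, 62 mm wide, 86 mm high, standing just behind the keeper. Origin: centre of its underside.
Mind the look-alikes: they are no part of the job. Of the things that look like the stand, the smaller one is meant.

How it is judged (in metres and radians):
On the way:
1. the stand is level with all four feet down in the gutters and let go, while the hatch is still open (z of stand_grip in the frame of keeper below 0.084 m and angle between stand_grip's own z axis and vertical below 0.03 rad and contact force between the fingers and stand below 0.3 N and value of joint hatch above 0.12 m), for 0.3 s.
At the end, for the whole second after the job is handed in: The stand is level (within 0.03 rad) and still in the keeper with all four feet down in the gutters (its grip no more than 3 mm above its seated height of 81 mm, square to the keeper within 0.25 rad), and the hatch is shut to within 4 mm of the end frame (z of stand_grip in the frame of keeper below 0.084 m and angle between stand_grip's own z axis and vertical below 0.03 rad and angle between the x axis of stand_grip and the x axis of keeper, either way round below 0.25 rad and linear speed of stand below 0.02 m/s and value of joint hatch below 0.004 m); the robot touches nothing.
It fails at once if the stand is dropped or flung (it moves faster than 0.6 m/s) (linear speed of stand above 0.6 m/s).
It fails at once if the hatch is slammed (pushed shut faster than 0.6 m/s) (velocity of joint hatch below -0.6 m/s).
It fails at once if the honey jar is shifted by more than 30 mm (distance of honey from where it was at the start of the episode above 0.03 m).
It also fails if it takes over 48 s, if anything falls off the work surface, if the arm or the gripper's body presses on something with over 40 N, if the wrist force passes 120 N, or if a joint passes its speed limit or range.

## Robot

A 6-joint arm with a two-finger parallel gripper is mounted at the origin on a cart in front of the work surface, level with it; the furniture and walls round the work are solid. World frame = base frame: x ahead of the robot, y to its left, z up, the work surface at z = 0. Lengths are in mm, angles in rad, forces in N, time in s.
With the tool pointing down it reaches from about 350 to 875 mm from the base axis. Payload 4.2 kg.
Tool frame: the origin (TCP) lies midway between the tips of the shut fingers; the grasp point (between the pads) lies 19 mm behind it; z points along the fingers, y is the line along which they close (so a half turn about z gives the same grasp; the last joint's range is limited). The gripper opens to 85 mm and grips with 20 to 120 N. Pads are 22 mm wide; open, the fingers measure 114 mm over their backs; the gripper's body (76 mm by 85 mm) begins 54 mm behind the grasp point. The pads swing forward as they close: fully open they stand 13 mm farther back than shut.
Start: joints at [-0.937, 0.385, 0.008, 0, -1.194, -0.259], TCP at [228.818, -581.585, 231.312] pointing down, gripper open.
Joint ranges: [-3.14, 3.14], [-1.21, 2.06], [-1.07, 1.41], [-3.16, 2.05], [-2.99, -0.16], [-3.1, 3.1]. Speed limits (rad/s): [2.79, 2.79, 3.14, 3.14, 3.14, 3.14].

## Interface

Orientations are given as a unit quaternion [x, y, z, w].
In Python, from bench import arm gives the robot as it stands.
- The arm moves only by the tool send_rows, never from a script. Its argument "targets" is a list of rows, each an object of numbers: "gripper": the gripper command: -1 is fully open, 1 is shut, values between are in proportion; "x", "y", "z": the shift along the tool's x, y, z in cm; "ax", "ay", "az": the turn, a rotation vector about the tool's x, y, z in degrees. A call has 1 to 5 rows; each row shifts and turns the commanded pose from where the row before left it, along the tool's axes as they then stand; what a row does not reach is not made up. A row lasts 1/12 s, in which the tool goes at most 41.7 mm and 7.16 degrees, less where a joint would pass 70% of its speed; a pose out of reach is approached as far as the arm can. A call is refused whole if a number of a shift passes 4.17 or a number of a turn 7.16, either way. A call with a gripper value outside its range is refused whole. The fingers move at their own pace and stop on an object; the grip force is fixed at half the most. Time passes only in rows, so rows that do not move let the fingers close. It gives the time, the measured TCP pose, the force, the opening and the grip force at its end, in the units of the state.
- arm.read_state(): the state, without advancing time (a new reading comes with each control period).
- arm.get_image(name): name is "side" or "top" or "wrist"; returns (picture, depth): 400x640x3 uint8, red, green, blue; 400x640 float32, mm along the optical axis (not along the pixel's ray), 0 where there is no reading.
- arm.camera_model(name): a dict with "fx", "fy", "cx", "cy" (pixels), "distortion" ([k1, k2, p1, p2, k3] as OpenCV has them; the pictures are not rectified), "cam_to_world" (4x4, takes a point from camera to world coordinates). Camera axes: x right, y down, z forward; pixel columns grow to the right and rows downward; lengths in mm; the calibration is good to about 2 mm. A picture is of the moment at which its call begins: read the wrist's pose just before it. camera_model takes no time and is no camera call; for the wrist camera it gives the pose at the moment of the call.
- arm.job_done(): hands the job in; it is judged then, once.
Trained networks look in the newest picture that a camera, given by its name, has taken for a name from the list of things; names that differ only in an ending like _2 or _b are one class to them, and where a whole thing is asked for, a point or a joint stands for the part that bears it (a point fixed in the world has none). Each returns a list of dicts, best first, with "score" (0 to 1); they miss things now and then, are a little off and sometimes report something else, mostly with a low value. They report only what shows in the picture. A call takes as long as a camera call. They do not tell look-alikes from the thing itself.
- arm.boxes_of(camera, thing): "rect" ([left, top, width, height] in pixels, round what is visible of it).
The state is a dict: "clock": time; "joints": joint angles; "joint_vel": joint speeds; "joint_efforts": joint torques, N m; "position": TCP position; "ee_rot": TCP orientation; "contact_force": force on the tool from outside, world axes, zero at the start; "wrist_torque": the same for the moment, N m; "gripper_width": finger opening in mm; "grasp_force": force on a finger pad.
Only numpy, scipy, OpenCV 4.12 (cv2) and the standard library are available. Lean on these libraries where they do the work, as an engineer would, in place of code of your own. Each camera call takes 0.05 s, during which the arm holds its last target. There are 200 camera calls.

## Working session

There is one attempt and no reset: what is moved stays moved. The work goes in short steps, Python scripts to look and compute and a tool call to move; the robot and the scene stay as the last step left them, time stands still between calls to the robot, and variables do not carry over. Pictures are saved under pics/ and viewed, at most 11 in all, crops included, and the job is handed in when it is done.

Besides the shell and the picture viewer there is one more tool, called after "Request:" as name([rows], argument=value, ...), one row to a line, values as JSON. send_rows: Moves the arm, as the interface text tells. Its arguments: {"type":"object","properties":{"targets":{"type":"array"}},"required":["targets"]}

```bash
mkdir -p pics; cat > h.py <<'E'
import numpy as np,cv2
from bench import arm
def shot(c,f=None):
    p,d=arm.get_image(c); m=arm.camera_model(c)
    if f: cv2.imwrite(f'pics/{f}.png',p[:,:,::-1])
    return p,d,m
def w(m,u,v,z):
    K=np.array([[m['fx'],0,m['cx']],[0,m['fy'],m['cy']],[0,0,1]])
    q=cv2.undistortPoints(np.array([[[u,v]]],float),K,np.array(m['distortion'],float))[0,0]
    T=np.array(m['cam_to_world']); return (T@np.array([q[0]*z,q[1]*z,z,1]))[:3]
def onplane(m,u,v,h):
    a=w(m,u,v,0);b=w(m,u,v,1000); return a+(b-a)*(h-a[2])/(b[2]-a[2])
E
python3 - <<'E'
from h import *
s=arm.read_state();print(s)
for c in('top','side'):
    p,d,m=shot(c,c+'0')
    for t in('keeper','stand','stand_grip','hatch','hatch_pull','honey'):
        print(c,t,[(round(b['score'],2),[round(x) for x in b['rect']]) for b in arm.boxes_of(c,t)])
E
```

```text
{'clock': 0.0, 'joints': array([-9.37402352e-01,  3.85553475e-01,  6.64215529e-03, -4.91066818e-04,
       -1.19404995e+00, -2.58596057e-01]), 'joint_vel': array([ 1.34638400e-03,  1.55267639e-03,  3.41639506e-05, -5.28180725e-05,
       -9.88107184e-04,  2.12172974e-05]), 'joint_efforts': array([-2.31092563e-04, -3.92282546e+01,  1.88396144e+01,  4.18635875e+00,
       -4.70329978e-03,  1.03878361e-05]), 'position': array([ 228.59795108, -581.05886784,  230.23104188]), 'ee_rot': array([-1.86214919e-01,  9.82508412e-01,  1.07502843e-03, -2.61038638e-04]), 'contact_force': array([-0.64548026,  0.10696589, -0.15968865]), 'wrist_torque': array([ 0.00091021,  0.0154236 , -0.03645868]), 'grasp_force': 0.0, 'gripper_width': 85.78233800714584}
top keeper [(0.63, [184, 127, 208, 114]), (0.59, [193, 141, 103, 91])]
top stand [(0.77, [239, 283, 99, 101])]
top stand_grip [(0.94, [239, 284, 100, 100]), (0.68, [298, 148, 72, 70])]
top hatch [(0.87, [195, 137, 102, 94])]
top hatch_pull []
top honey [(0.6, [304, 70, 28, 38])]
side keeper [(0.69, [189, 146, 195, 149])]
side stand [(0.78, [292, 173, 64, 44]), (0.72, [305, 274, 108, 109])]
side stand_grip [(0.94, [301, 276, 109, 111]), (0.91, [301, 173, 56, 28])]
side hatch [(0.57, [199, 178, 112, 86])]
side hatch_pull [(0.77, [200, 176, 109, 81])]
side honey [(0.71, [265, 138, 27, 32])]
```

View pics/top0.png

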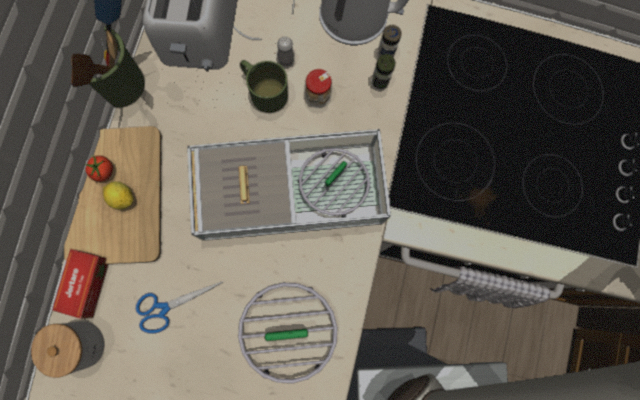

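View pics/side0.png

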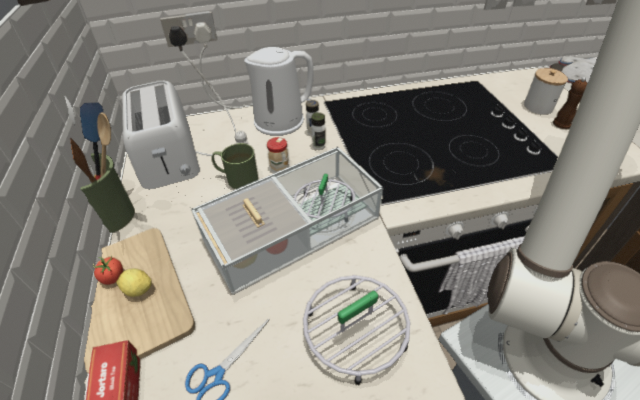

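Top view: the keeper spans (189,147)–(388,219), with the small stand at (334,183), its handle at (336,175) and the hatch pull at (243,184). The large stand at (288,333) is the decoy.

```bash
python3 - <<'E'
from h import *
p,d,m=shot('top')
T=np.array(m['cam_to_world']);print(T.round(3))
for u,v in [(189,147),(381,131),(388,219),(196,237)]: print(u,v,onplane(m,u,v,100).round(1))
hsv=cv2.cvtColor(p,cv2.COLOR_RGB2HSV)
def blob(mask,name,h):
    mask=mask.astype(np.uint8); n,l,s,c=cv2.connectedComponentsWithStats(mask)
    i=1+np.argmax(s[1:,4]); ys,xs=np.where(l==i)
    P=np.array([w(m,x,y,d[y,x]) for x,y in zip(xs,ys) if d[y,x]>0])
    Q=np.array([onplane(m,x,y,h)[:2] for x,y in zip(xs,ys)]).astype(np.float32)
    print(name,len(xs),c[i].round(1),'z',np.percentile(P[:,2],[5,50,95]).round(1),'medxy',P.mean(0).round(1),'plane',Q.mean(0).round(1),cv2.minAreaRect(Q))
R=np.zeros(d.shape,bool);R[150:200,318:355]=1
blob(R&(hsv[...,0]>55)&(hsv[...,0]<85)&(hsv[...,1]>150),'grip',100)
R[:]=0;R[155:215,230:256]=1
blob(R&(hsv[...,0]>10)&(hsv[...,0]<30)&(hsv[...,1]>95),'pull',123)
cv2.imwrite('pics/crop.png',cv2.resize(p[115:250,180:400,::-1],None,fx=3.6,fy=3.6,interpolation=cv2.INTER_CUBIC))
E
```

```text
[[-2.500000e-02 -9.830000e-01  1.840000e-01  3.155150e+02]
 [-1.000000e+00  2.200000e-02 -1.900000e-02  2.630760e+02]
 [ 1.500000e-02 -1.850000e-01 -9.830000e-01  1.049597e+03]
 [ 0.000000e+00  0.000000e+00  0.000000e+00  1.000000e+00]]
189 147 [607. 494. 100.]
381 131 [632.3 104.2 100. ]
388 219 [451.3  99.8 100. ]
196 237 [424.2 476.  100. ]
grip 119 [335.6 173.2] z [ 97.  101.1 105.6] medxy [545.6 199.9 101. ] plane [545.7 199.9] ((545.5020141601562, 200.1890869140625), (9.950838088989258, 55.48224639892578), 47.218292236328125)
pull 205 [243.8 183.2] z [107.5 124.3 127.9] medxy [524.6 379.8 121.2] plane [524.2 379.6] ((522.8606567382812, 379.9397277832031), (72.6073989868164, 15.352773666381836), 4.236422538757324)
```

View pics/crop.png

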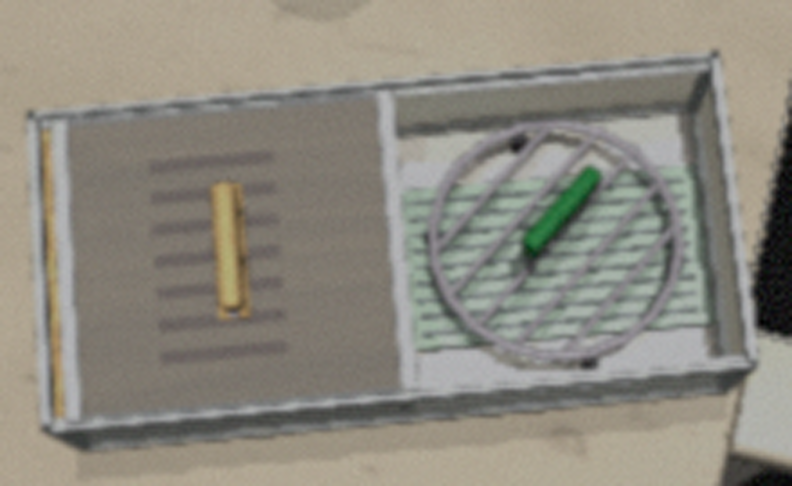

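```bash
cat >> h.py <<'E'
from scipy.spatial.transform import Rotation as R
import math,json
def plan(pos,yaw,n=None,vmax=4.1,g=None,start=None):
    """rows to TCP pos (mm), tool y at world angle yaw (deg), tool down"""
    s=arm.read_state(); r=R.from_quat(s['ee_rot']); p=np.array(s['position'])
    y0=math.degrees(math.atan2(*r.as_matrix()[[1,0],1])); 
    t=np.array(pos,float)-p; dy=(yaw-y0+180)%360-180
    n=n or max(1,math.ceil(np.linalg.norm(t)/10/vmax),math.ceil(abs(dy)/7))
    goal=R.from_matrix(np.column_stack([[math.cos(math.radians(yaw+90)),math.sin(math.radians(yaw+90)),0],[math.cos(math.radians(yaw)),math.sin(math.radians(yaw)),0],[0,0,-1]]))
    rv=(r.inv()*goal).as_rotvec(degrees=True)/n
    rows=[]
    for i in range(n):
        rows.append((r.inv().apply(t/n)/10).round(2).tolist()+rv.round(1).tolist())
        r=r*R.from_rotvec(rows[-1][3:],degrees=True)
    print('yaw',round(y0,1),'n',n)
    for k in rows: print(k)
E
python3 -c "
from h import *
plan([545,200,235],227.2,n=24)"
```

```text
yaw 111.5 n 24
[-2.42, 2.55, -0.02, -0.0, -0.0, -4.8]
[-2.62, 2.34, -0.02, -0.0, -0.0, -4.8]
[-2.81, 2.11, -0.02, -0.0, -0.0, -4.8]
[-2.98, 1.87, -0.02, -0.0, -0.0, -4.8]
[-3.12, 1.61, -0.02, -0.0, -0.0, -4.8]
[-3.25, 1.34, -0.02, -0.0, -0.0, -4.8]
[-3.35, 1.07, -0.02, -0.0, -0.0, -4.8]
[-3.42, 0.78, -0.02, -0.0, -0.0, -4.8]
[-3.48, 0.5, -0.02, -0.0, -0.0, -4.8]
[-3.51, 0.2, -0.02, -0.0, -0.0, -4.8]
[-3.51, -0.09, -0.02, -0.0, -0.0, -4.8]
[-3.49, -0.39, -0.02, -0.0, -0.0, -4.8]
[-3.45, -0.68, -0.02, -0.0, -0.0, -4.8]
[-3.38, -0.96, -0.02, -0.0, -0.0, -4.8]
[-3.29, -1.24, -0.02, -0.0, -0.0, -4.8]
[-3.17, -1.51, -0.02, -0.0, -0.0, -4.8]
[-3.03, -1.77, -0.02, -0.0, -0.0, -4.8]
[-2.87, -2.02, -0.02, -0.0, -0.0, -4.8]
[-2.7, -2.25, -0.02, -0.0, -0.0, -4.8]
[-2.5, -2.47, -0.02, -0.0, -0.0, -4.8]
[-2.28, -2.67, -0.02, -0.0, -0.0, -4.8]
[-2.05, -2.85, -0.02, -0.0, -0.0, -4.8]
[-1.8, -3.01, -0.02, -0.0, -0.0, -4.8]
[-1.55, -3.15, -0.02, -0.0, -0.0, -4.8]
```

Request:
send_rows([
  {"gripper": -1, "x": -2.4, "y": 2.6, "az": -4.8},
  {"gripper": -1, "x": -2.6, "y": 2.3, "az": -4.8},
  {"gripper": -1, "x": -2.8, "y": 2.1, "az": -4.8},
  {"gripper": -1, "x": -3.0, "y": 1.9, "az": -4.8},
  {"gripper": -1, "x": -3.1, "y": 1.6, "az": -4.8},
])

```text
$.targets[0]: bad value
```

Request:
send_rows([
  {"gripper": -1, "x": -3.2, "y": 1.3, "az": -4.8},
  {"gripper": -1, "x": -3.4, "y": 1.1, "az": -4.8},
  {"gripper": -1, "x": -3.4, "y": 0.8, "az": -4.8},
  {"gripper": -1, "x": -3.5, "y": 0.5, "az": -4.8},
  {"gripper": -1, "x": -3.5, "y": 0.2, "az": -4.8},
])

```text
$.targets[0]: bad value
```

Request:
send_rows([
  {"gripper": -1, "x": -3.5, "y": -0.1, "az": -4.8},
  {"gripper": -1, "x": -3.5, "y": -0.4, "az": -4.8},
  {"gripper": -1, "x": -3.4, "y": -0.7, "az": -4.8},
  {"gripper": -1, "x": -3.4, "y": -1.0, "az": -4.8},
  {"gripper": -1, "x": -3.3, "y": -1.2, "az": -4.8},
])

```text
$.targets[0]: bad value
```

Request:
send_rows([
  {"gripper": -1, "x": -3.2, "y": -1.5, "az": -4.8},
  {"gripper": -1, "x": -3.0, "y": -1.8, "az": -4.8},
  {"gripper": -1, "x": -2.9, "y": -2.0, "az": -4.8},
  {"gripper": -1, "x": -2.7, "y": -2.2, "az": -4.8},
  {"gripper": -1, "x": -2.5, "y": -2.5, "az": -4.8},
])

```text
$.targets[0]: bad value
```

Request:
send_rows([
  {"gripper": -1, "x": -2.3, "y": -2.7, "az": -4.8},
  {"gripper": -1, "x": -2.0, "y": -2.8, "az": -4.8},
  {"gripper": -1, "x": -1.8, "y": -3.0, "az": -4.8},
  {"gripper": -1, "x": -1.6, "y": -3.1, "az": -4.8},
  {"gripper": -1},
])

```text
$.targets[0]: bad value
```

```bash
python3 - <<'E'
from h import *
s=arm.read_state();print(s['position'],s['ee_rot'],s['joints'],s['clock'])
p,d,m=shot('wrist','wrist1')
hsv=cv2.cvtColor(p,cv2.COLOR_RGB2HSV)
k=((hsv[...,0]>55)&(hsv[...,0]<85)&(hsv[...,1]>150)).astype(np.uint8)
n,l,st,c=cv2.connectedComponentsWithStats(k)
i=1+np.argmax(st[1:,4]);ys,xs=np.where(l==i);print(st[i],c[i])
P=np.array([w(m,x,y,d[y,x]) for x,y in zip(xs,ys) if d[y,x]>0])
z=np.percentile(P[:,2],[5,50,90,98]);print(z,P.mean(0))
Q=np.array([onplane(m,x,y,z[2])[:2] for x,y in zip(xs,ys)],np.float32);print(cv2.minAreaRect(Q))
E
```

```text
[ 228.81100784 -581.5831704   231.33456728] [-1.86291864e-01  9.82494448e-01 -8.89185213e-06  1.03792216e-05] [-9.37412170e-01  3.84664898e-01  7.90777380e-03 -1.18908251e-05
 -1.19401420e+00 -2.58606620e-01] 0.75Traceback (most recent call last):
  File "<stdin>", line 7, in <module>
    return _wrapfunc(a, 'argmax', axis=axis, out=out, **kwds)
    return bound(*args, **kwds)
ValueError: attempt to get argmax of an empty sequence
```

View pics/wrist1.png

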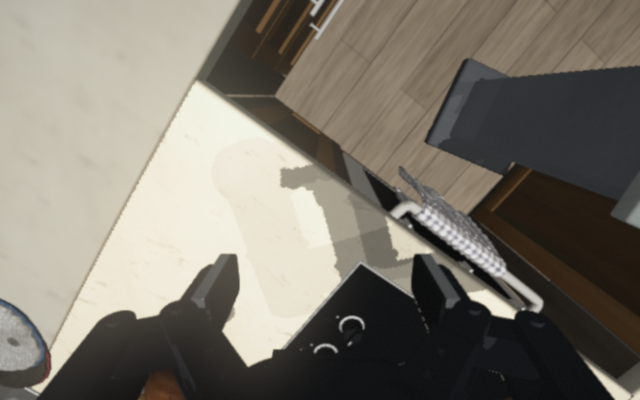

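The calls were refused because each row probably needs every key, so the arm hasn't moved. The wrist picture shows only the bench edge and the fingers at (220,280) and (430,285).

Request:
send_rows([
  {"gripper": -1, "x": -2.4, "y": 2.6, "z": 0, "ax": 0, "ay": 0, "az": -4.8},
  {"gripper": -1, "x": -2.6, "y": 2.3, "z": 0, "ax": 0, "ay": 0, "az": -4.8},
  {"gripper": -1, "x": -2.8, "y": 2.1, "z": 0, "ax": 0, "ay": 0, "az": -4.8},
  {"gripper": -1, "x": -3.0, "y": 1.9, "z": 0, "ax": 0, "ay": 0, "az": -4.8},
  {"gripper": -1, "x": -3.1, "y": 1.6, "z": 0, "ax": 0, "ay": 0, "az": -4.8},
])

```text
clock: 1.22
position: [294.4, -417.3, 231.4]
ee_rot: [-0.388, 0.922, -0.0, 0.0]
contact_force: [1.2, -0.1, -0.4]
gripper_width: 85.8
grasp_force: 0.0
```

Request:
send_rows([
  {"gripper": -1, "x": -3.2, "y": 1.3, "z": 0, "ax": 0, "ay": 0, "az": -4.8},
  {"gripper": -1, "x": -3.4, "y": 1.1, "z": 0, "ax": 0, "ay": 0, "az": -4.8},
  {"gripper": -1, "x": -3.4, "y": 0.8, "z": 0, "ax": 0, "ay": 0, "az": -4.8},
  {"gripper": -1, "x": -3.5, "y": 0.5, "z": 0, "ax": 0, "ay": 0, "az": -4.8},
  {"gripper": -1, "x": -3.5, "y": 0.2, "z": 0, "ax": 0, "ay": 0, "az": -4.8},
])

```text
clock: 1.63
position: [360.2, -254.3, 231.7]
ee_rot: [-0.571, 0.821, -0.0, 0.0]
contact_force: [0.9, 0.1, -0.1]
gripper_width: 85.4
grasp_force: 0.0
```

Request:
send_rows([
  {"gripper": -1, "x": -3.5, "y": -0.1, "z": 0, "ax": 0, "ay": 0, "az": -4.8},
  {"gripper": -1, "x": -3.5, "y": -0.4, "z": 0, "ax": 0, "ay": 0, "az": -4.8},
  {"gripper": -1, "x": -3.4, "y": -0.7, "z": 0, "ax": 0, "ay": 0, "az": -4.8},
  {"gripper": -1, "x": -3.4, "y": -1.0, "z": 0, "ax": 0, "ay": 0, "az": -4.8},
  {"gripper": -1, "x": -3.3, "y": -1.2, "z": 0, "ax": 0, "ay": 0, "az": -4.8},
])

```text
clock: 2.05
position: [426.5, -91.6, 231.8]
ee_rot: [0.73, -0.684, 0.0, -0.0]
contact_force: [1.3, -0.9, 0.4]
gripper_width: 85.5
grasp_force: 0.0
```

Request:
send_rows([
  {"gripper": -1, "x": -3.2, "y": -1.5, "z": 0, "ax": 0, "ay": 0, "az": -4.8},
  {"gripper": -1, "x": -3.0, "y": -1.8, "z": 0, "ax": 0, "ay": 0, "az": -4.8},
  {"gripper": -1, "x": -2.9, "y": -2.0, "z": 0, "ax": 0, "ay": 0, "az": -4.8},
  {"gripper": -1, "x": -2.7, "y": -2.2, "z": 0, "ax": 0, "ay": 0, "az": -4.8},
  {"gripper": -1, "x": -2.5, "y": -2.5, "z": 0, "ax": 0, "ay": 0, "az": -4.8},
])

```text
clock: 2.47
position: [491.9, 71.5, 231.7]
ee_rot: [0.856, -0.517, 0.0, -0.0]
contact_force: [0.5, -1.1, 0.3]
gripper_width: 85.5
grasp_force: 0.0
```

Request:
send_rows([
  {"gripper": -1, "x": -2.3, "y": -2.7, "z": 0, "ax": 0, "ay": 0, "az": -4.8},
  {"gripper": -1, "x": -2.0, "y": -2.8, "z": 0, "ax": 0, "ay": 0, "az": -4.8},
  {"gripper": -1, "x": -1.8, "y": -3.0, "z": 0, "ax": 0, "ay": 0, "az": -4.8},
  {"gripper": -1, "x": -1.6, "y": -3.1, "z": 0, "ax": 0, "ay": 0, "az": -4.8},
  {"gripper": -1, "x": 0, "y": 0, "z": 0, "ax": 0, "ay": 0, "az": 0},
])

```text
clock: 2.88
position: [545.5, 204.4, 230.5]
ee_rot: [0.931, -0.366, 0.001, -0.001]
contact_force: [0.5, -0.5, -0.5]
gripper_width: 85.5
grasp_force: 0.0
```

```bash
cat > g.py <<'E'
from h import *
import sys
s=arm.read_state();print(s['position'],s['ee_rot'],s['joints'],s['clock'])
p,d,m=shot('wrist',sys.argv[1])
hsv=cv2.cvtColor(p,cv2.COLOR_RGB2HSV)
k=((hsv[...,0]>55)&(hsv[...,0]<85)&(hsv[...,1]>150)).astype(np.uint8)
n,l,st,c=cv2.connectedComponentsWithStats(k)
i=1+np.argmax(st[1:,4]);ys,xs=np.where(l==i);print(st[i],c[i])
P=np.array([w(m,x,y,d[y,x]) for x,y in zip(xs,ys) if d[y,x]>0])
z=np.percentile(P[:,2],[5,50,90,98]);print(z,P.mean(0))
T=P[P[:,2]>z[1]-3];print('rect',cv2.minAreaRect(T[:,:2].astype(np.float32)))
c0=T.mean(0);U,S,V=np.linalg.svd(T-c0,full_matrices=False);print('axis',V[0],'normal',V[2])
E
python3 g.py wrist2
```

```text
[545.5115236  204.36910136 230.53718444] [ 9.30584259e-01 -3.66076658e-01  6.02606032e-04 -6.73851389e-04] [ 6.36495188e-01  3.12328893e-01 -1.02456574e-01  3.34737011e-04
 -1.15422899e+00  1.84586629e-01] 2.8833Traceback (most recent call last):
  File "g.py", line 8, in <module>
    i=1+np.argmax(st[1:,4]);ys,xs=np.where(l==i);print(st[i],c[i])
        ~~~~~~~~~^^^^^^^^^^
    return _wrapfunc(a, 'argmax', axis=axis, out=out, **kwds)
    return bound(*args, **kwds)
ValueError: attempt to get argmax of an empty sequence
```

View pics/wrist2.png

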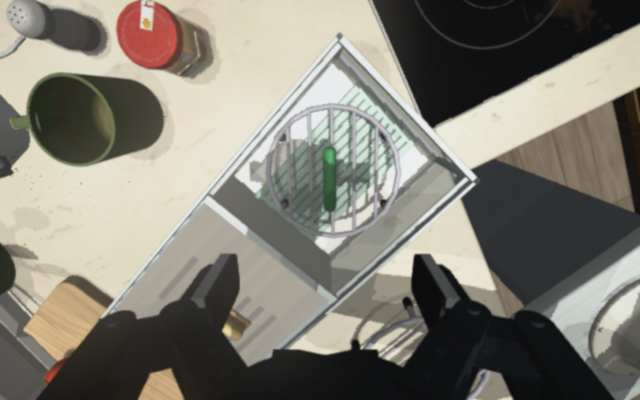

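The wrist view shows the stand at (333,170), with its handle upright in the image at (329,178), so the finger yaw already matches. The end-frame corners are at (340,40) and (476,181).

```bash
sed -i 's/^k=.*/print(hsv[178,329],hsv[165,329]);k=((hsv[...,0]>50)\&(hsv[...,0]<90)\&(hsv[...,1]>110)).astype(np.uint8);k[:135]=0;k[220:]=0;k[:,:310]=0;k[:,350:]=0/' g.py; python3 g.py wrist3; python3 - <<'E'
from h import *
m=arm.camera_model('wrist')
for u,v in [(340,40),(476,181),(209,200),(337,298)]: print(u,v,onplane(m,u,v,104).round(1))
E
```

```text
[544.13454562 202.07901198 230.43395721] [ 9.29915299e-01 -3.67773663e-01 -1.55923840e-04  2.13375265e-04] [ 6.34477571e-01  3.10028943e-01 -1.05911149e-01 -4.11892363e-05
 -1.15538344e+00  1.83107850e-01] 2.9333
[ 67 106  94] [66 99 95]
[321 149  10  14 107] [326.08411215 154.93457944]
[96.720166   98.2476281  99.42732621 99.78903933] [563.83695763 178.65372871  98.23332198]
rect ((563.7879638671875, 179.41152954101562), (8.32721996307373, 11.711750984191895), 46.99866485595703)
axis [-0.92564278  0.36543879  0.09818317] normal [ 0.02164585 -0.20790857  0.97790873]
340 40 [625.7 105.1 104. ]
476 181 [450.7  92.3 104. ]
209 200 [609.6 288.3 104. ]
337 298 [444.8 274.5 104. ]
```

```bash
sed -i 's/>110)/>75)/' g.py; python3 g.py wrist4; python3 - <<'E'
import cv2
p=cv2.imread('pics/wrist4.png');cv2.imwrite('pics/crop4.png',cv2.resize(p[25:315,190:490],None,fx=2,fy=2,interpolation=cv2.INTER_CUBIC))
E
```

```text
[543.42609063 200.50967838 230.59802349] [ 9.29565244e-01 -3.68657097e-01 -3.88530816e-04  5.00830170e-04] [ 6.32914215e-01  3.08230802e-01 -1.08049025e-01 -1.37579277e-04
 -1.15577797e+00  1.82809606e-01] 2.9833
[67 98 81] [67 85 81]
[318 149  13  63 685] [323.98686131 179.34306569]
[ 97.04187625 100.85073807 103.61216859 104.72507217] [548.30103023 194.64485394 100.78550264]
rect ((547.1265869140625, 195.82179260253906), (10.661722183227539, 57.908531188964844), 48.08252716064453)
axis [-0.7437669   0.66006416  0.10548033] normal [ 0.04251781 -0.11076492  0.99293674]
```

View pics/crop4.png

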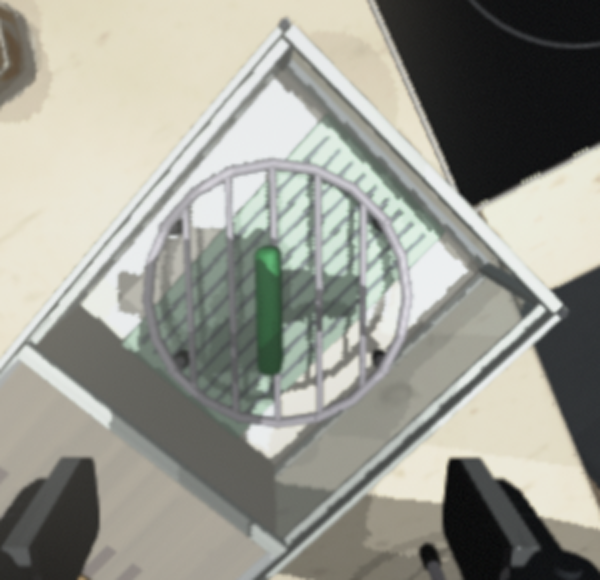

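The handle runs from crop (268,245) to (268,372). The outer rim corners are at crop (285,18) and (568,312), and the panel's end edge at (323,122)–(440,245).

```bash
python3 - <<'E'
from h import *
m=arm.camera_model('wrist')
for n,h,L in [('rim',104,[(285,18),(568,312),(0,362),(270,575)]),('panel',15,[(323,122),(440,245),(125,345),(240,435)])]:
    for a,b in L: print(n,onplane(m,190+a/2,25+b/2,h).round(1))
plan([546.5,198,110],228)
E
```

```text
rim [632.8 105.4 104. ]
rim [451.5  92.7 104. ]
rim [618.2 305.6 104. ]
rim [439.5 295.9 104. ]
panel [589.4 113.5  15. ]
panel [489.8 108.7  15. ]
panel [576.2 292.   15. ]
panel [481.7 283.2  15. ]
yaw -133.3 n 3
[0.12, -0.04, 4.03, 0.0, 0.0, -0.4]
[0.12, -0.04, 4.03, 0.0, 0.0, -0.4]
[0.12, -0.04, 4.03, 0.0, 0.0, -0.4]
```

Request:
send_rows([
  {"gripper": -1, "x": 0.1, "y": 0, "z": 4.0, "ax": 0, "ay": 0, "az": -0.4},
  {"gripper": -1, "x": 0.1, "y": 0, "z": 4.0, "ax": 0, "ay": 0, "az": -0.4},
  {"gripper": -1, "x": 0.1, "y": 0, "z": 3.5, "ax": 0, "ay": 0, "az": -0.4},
  {"gripper": -1, "x": 0, "y": 0, "z": 2.0, "ax": 0, "ay": 0, "az": 0},
  {"gripper": -1, "x": 0, "y": 0, "z": 1.5, "ax": 0, "ay": 0, "az": 0},
])

```text
clock: 3.45
position: [544.0, 195.0, 79.1]
ee_rot: [0.933, -0.361, -0.001, 0.002]
contact_force: [0.7, -0.1, -0.6]
gripper_width: 85.5
grasp_force: 0.0
```

Request:
send_rows([
  {"gripper": -1, "x": 0, "y": 0, "z": 1.0, "ax": 0, "ay": 0, "az": 0},
  {"gripper": -0.4, "x": 0, "y": 0, "z": 0, "ax": 0, "ay": 0, "az": 0},
  {"gripper": 0, "x": 0, "y": 0, "z": 0, "ax": 0, "ay": 0, "az": 0},
  {"gripper": 0.3, "x": 0, "y": 0, "z": 0, "ax": 0, "ay": 0, "az": 0},
  {"gripper": 0.5, "x": 0, "y": 0, "z": 0, "ax": 0, "ay": 0, "az": 0},
])

```text
clock: 3.87
position: [546.5, 197.8, 73.0]
ee_rot: [0.933, -0.359, 0.001, -0.001]
contact_force: [0.3, 0.3, 0.5]
gripper_width: 38.7
grasp_force: 0.0
```

Request:
send_rows([
  {"gripper": 0.7, "x": 0, "y": 0, "z": 0, "ax": 0, "ay": 0, "az": 0},
  {"gripper": 0.8, "x": 0, "y": 0, "z": 0, "ax": 0, "ay": 0, "az": 0},
  {"gripper": 1, "x": 0, "y": 0, "z": 0, "ax": 0, "ay": 0, "az": 0},
  {"gripper": 1, "x": 0, "y": 0, "z": 0, "ax": 0, "ay": 0, "az": 0},
  {"gripper": 1, "x": 0, "y": 0, "z": 0, "ax": 0, "ay": 0, "az": 0},
])

```text
clock: 4.28
position: [545.3, 196.8, 72.5]
ee_rot: [0.933, -0.359, -0.0, 0.001]
contact_force: [-1.8, -1.0, 6.7]
gripper_width: 11.5
grasp_force: 58.4
```

Request:
send_rows([
  {"gripper": 1, "x": 0, "y": 0, "z": -0.7, "ax": 0, "ay": 0, "az": 0},
  {"gripper": 1, "x": 0, "y": 0, "z": -0.8, "ax": 0, "ay": 0, "az": 0},
  {"gripper": 1, "x": 0, "y": 0, "z": -0.8, "ax": 0, "ay": 0, "az": 0},
  {"gripper": 1, "x": 0, "y": 0, "z": 0, "ax": 0, "ay": 0, "az": 0},
  {"gripper": 1, "x": 0, "y": 0, "z": 0, "ax": 0, "ay": 0, "az": 0},
])

```text
clock: 4.7
position: [545.9, 197.8, 94.9]
ee_rot: [0.933, -0.359, 0.0, -0.001]
contact_force: [-0.2, -0.1, -4.1]
gripper_width: 11.0
grasp_force: 58.8
```

```bash
cat > ring.py <<'E'
from h import *
import sys
s=arm.read_state();print(s['position'],s['clock'],s['contact_force'])
p,d,m=shot('wrist',sys.argv[1])
T=np.array(m['cam_to_world']);v,u=np.mgrid[0:400,0:640]
K=np.array([[m['fx'],0,m['cx']],[0,m['fy'],m['cy']],[0,0,1]])
q=cv2.undistortPoints(np.dstack([u,v]).reshape(-1,1,2).astype(float),K,np.array(m['distortion'],float)).reshape(-1,2)
dd=d.reshape(-1);P=(np.c_[q*dd[:,None],dd,np.ones(len(q))]@T.T)[:,:3]
c=s['position'][:2]
r=np.hypot(*(P[:,:2]-c).T)
hr=float(sys.argv[2])  # expected ring height
k=(dd>0)&(abs(r-73)<12)&(abs(P[:,2]-hr)<16)
Q=P[k]
for _ in range(6):
    A=np.c_[Q[:,:2]-c,np.ones(len(Q))];x=np.linalg.lstsq(A,Q[:,2],rcond=None)[0];e=Q[:,2]-A@x
    Q=Q[abs(e)<max(3,1.5*e.std())]
print(len(Q),'plane',x.round(3),'std',e.std().round(2))
def f(x): return np.hypot(Q[:,0]-x[0],Q[:,1]-x[1])-72.5
from scipy.optimize import least_squares
print('ring centre',least_squares(f,c,loss='soft_l1').x.round(1))
ya=math.atan2(*R.from_quat(s['ee_rot']).as_matrix()[[1,0],1]);tx=np.array([math.cos(ya+math.pi/2),math.sin(ya+math.pi/2)]);ty=np.array([math.cos(ya),math.sin(ya)])
print('slope along tool x',(x[:2]@tx).round(3),'tool y',(x[:2]@ty).round(3))
E
python3 ring.py wrist5 58
```

```text
[545.93706192 197.84425644  94.91427385] 4.7 [-0.2121118  -0.14151065 -4.10279214]
4656 plane [-8.8000e-02  5.1000e-02  7.2651e+01] std 1.02
ring centre [539.6 200.1]
slope along tool x -0.099 tool y 0.021
```

View pics/wrist5.png

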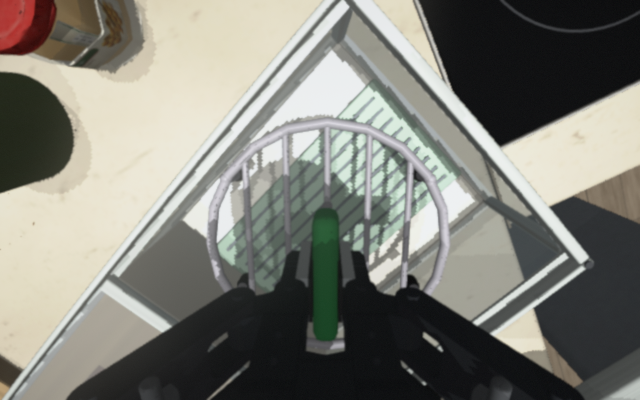

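The handle is held and the stand hangs about 0.1 rad out of level about tool y; the ring spans (210,230)–(448,230). Next I'll yaw it square, level it with ay, and recheck.

```bash
python3 -c "
from h import *
plan([535.3,198,95],183.8)"
```

```text
yaw -132.1 n 7
[-0.11, 0.09, -0.01, -0.0, 0.0, 6.3]
[-0.1, 0.1, -0.01, -0.0, 0.0, 6.3]
[-0.09, 0.12, -0.01, -0.0, 0.0, 6.3]
[-0.08, 0.12, -0.01, -0.0, 0.0, 6.3]
[-0.06, 0.13, -0.01, -0.0, 0.0, 6.3]
[-0.05, 0.14, -0.01, -0.0, 0.0, 6.3]
[-0.03, 0.14, -0.01, -0.0, 0.0, 6.3]
```

Request:
send_rows([
  {"gripper": 1, "x": -0.1, "y": 0.1, "z": 0, "ax": 0, "ay": 0, "az": 4},
  {"gripper": 1, "x": -0.1, "y": 0.1, "z": 0, "ax": 0, "ay": 0, "az": 6},
  {"gripper": 1, "x": -0.1, "y": 0.12, "z": 0, "ax": 0, "ay": 0, "az": 6},
  {"gripper": 1, "x": -0.1, "y": 0.12, "z": 0, "ax": 0, "ay": 0, "az": 6},
  {"gripper": 1, "x": -0.1, "y": 0.12, "z": 0, "ax": 0, "ay": 0, "az": 6},
])

```text
clock: 5.17
position: [537.7, 197.9, 93.6]
ee_rot: [0.817, -0.577, -0.0, 0.001]
contact_force: [-0.6, 0.0, -4.5]
gripper_width: 10.8
grasp_force: 58.7
```

Request:
send_rows([
  {"gripper": 1, "x": 0, "y": 0.14, "z": 0, "ax": 0, "ay": 0, "az": 6},
  {"gripper": 1, "x": 0, "y": 0.14, "z": 0, "ax": 0, "ay": 0, "az": 6},
  {"gripper": 1, "x": 0, "y": 0, "z": 0, "ax": 0, "ay": 0, "az": 4},
  {"gripper": 1, "x": 0, "y": 0, "z": 0, "ax": 0, "ay": 3, "az": 0},
  {"gripper": 1, "x": 0, "y": 0, "z": 0, "ax": 0, "ay": 2.7, "az": 0},
])

```text
clock: 5.58
position: [535.5, 196.7, 94.1]
ee_rot: [0.729, -0.682, 0.037, 0.035]
contact_force: [-0.0, -0.8, -3.3]
gripper_width: 11.2
grasp_force: 58.7
```

Request:
send_rows([
  {"gripper": 1, "x": 0, "y": 0, "z": 0, "ax": 0, "ay": 0, "az": 0},
  {"gripper": 1, "x": 0, "y": 0, "z": 0, "ax": 0, "ay": 0, "az": 0},
])

```text
clock: 5.75
position: [534.9, 197.5, 93.5]
ee_rot: [0.73, -0.682, 0.036, 0.034]
contact_force: [-0.5, 0.7, -3.4]
gripper_width: 11.1
grasp_force: 58.7
```

```bash
python3 ring.py wrist6 70; python3 -c "
from h import *
plan([535.3,198,95],183.8)"
```

```text
[534.86396739 197.52435006  93.45798926] 5.75 [-0.47696599  0.70764652 -3.39998997]
6178 plane [-2.40e-02  6.00e-03  7.25e+01] std 1.02
ring centre [533.1 200.2]
slope along tool x -0.008 tool y 0.024
yaw -176.1 n 1
[-0.06, -0.03, -0.13, 0.1, -5.7, 0.1]
```

View pics/wrist6.png

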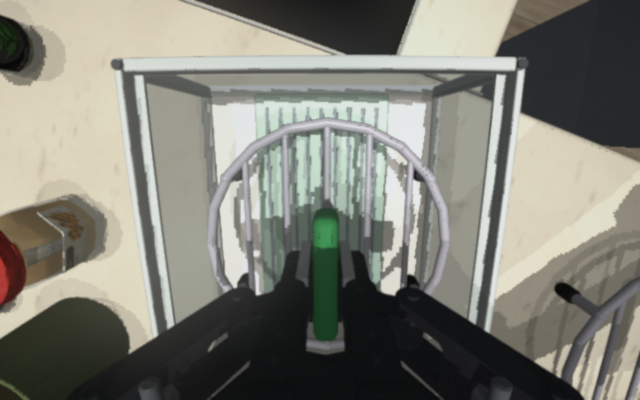

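The stand is now square in the picture: panel edges are at columns 256 and 387 and the ring spans 210–448. Next I'll check its centring by calculation.

```bash
python3 - <<'E'
from h import *
m=arm.camera_model('wrist')
def mid(a,b,h):
    a=onplane(m,*a,h);b=onplane(m,*b,h);c=(a+b)/2
    print(h,'width',np.linalg.norm(a-b).round(1),'centre x at y=198:',(c[0]-(198-c[1])*.067).round(1))
mid((256,98),(387,96),15); mid((115,62),(526,62),106)
mid((210,230),(448,230),72.5)
E
```

```text
15 width 95.6 centre x at y=198: 537.4
106 width 180.3 centre x at y=198: 536.9
72.5 width 143.5 centre x at y=198: 532.3
```

Request:
send_rows([
  {"gripper": 1, "x": 0, "y": -0.3, "z": 0, "ax": 0, "ay": 0, "az": 0},
  {"gripper": 1, "x": -0.1, "y": 0, "z": 0.8, "ax": 0, "ay": 0, "az": 0},
  {"gripper": 1, "x": -0.1, "y": 0, "z": 0.8, "ax": 0, "ay": 0, "az": 0},
  {"gripper": 1, "x": 0, "y": 0, "z": 0.5, "ax": 0, "ay": 0, "az": 0},
  {"gripper": 1, "x": 0, "y": 0, "z": 0, "ax": 0, "ay": 0, "az": 0},
])

```text
clock: 6.22
position: [537.3, 196.2, 71.2]
ee_rot: [0.729, -0.682, 0.036, 0.036]
contact_force: [-0.2, -0.4, -3.9]
gripper_width: 11.0
grasp_force: 58.5
```

Request:
send_rows([
  {"gripper": 1, "x": 0, "y": 0, "z": 0.3, "ax": 0, "ay": 0, "az": 0},
  {"gripper": 1, "x": 0, "y": 0, "z": 0.2, "ax": 0, "ay": 0, "az": 0},
  {"gripper": 1, "x": 0, "y": 0, "z": 0, "ax": 0, "ay": 0, "az": 0},
])

```text
clock: 6.47
position: [538.4, 196.7, 67.8]
ee_rot: [0.73, -0.682, 0.036, 0.034]
contact_force: [0.2, 1.1, -3.1]
gripper_width: 11.0
grasp_force: 58.7
```

Still free below the perch height, so the feet are going into the gutters. I'll continue gently.

Request:
send_rows([
  {"gripper": 1, "x": 0, "y": 0, "z": 0.2, "ax": 0, "ay": 0, "az": 0},
  {"gripper": 1, "x": 0, "y": 0, "z": 0.1, "ax": 0, "ay": 0, "az": 0},
  {"gripper": 1, "x": 0, "y": 0, "z": 0, "ax": 0, "ay": 0, "az": 0},
])

```text
clock: 6.72
position: [538.8, 196.9, 65.7]
ee_rot: [0.73, -0.682, 0.036, 0.034]
contact_force: [-1.4, 0.8, -1.8]
gripper_width: 11.3
grasp_force: 58.8
```

Request:
send_rows([
  {"gripper": 1, "x": 0, "y": 0, "z": 0.1, "ax": 0, "ay": 0, "az": 0},
  {"gripper": 1, "x": 0, "y": 0, "z": 0, "ax": 0, "ay": 0, "az": 0},
  {"gripper": 1, "x": 0, "y": 0, "z": 0, "ax": 0, "ay": 0, "az": 0},
])

```text
clock: 6.97
position: [538.8, 197.0, 65.3]
ee_rot: [0.73, -0.682, 0.036, 0.033]
contact_force: [-5.1, 2.8, 5.5]
gripper_width: 11.4
grasp_force: 59.5
```

Request:
send_rows([
  {"gripper": 1, "x": 0, "y": 0, "z": 0.1, "ax": 0, "ay": 0, "az": 0},
  {"gripper": 1, "x": 0, "y": 0, "z": 0, "ax": 0, "ay": 0, "az": 0},
  {"gripper": 1, "x": 0, "y": 0, "z": 0, "ax": 0, "ay": 0, "az": 0},
])

```text
clock: 7.22
position: [539.6, 196.9, 64.4]
ee_rot: [0.73, -0.682, 0.037, 0.033]
contact_force: [-4.0, 1.1, 5.9]
gripper_width: 11.2
grasp_force: 59.8
```

Release slowly, then lift straight up.

Request:
send_rows([
  {"gripper": 0.6, "x": 0, "y": 0, "z": 0, "ax": 0, "ay": 0, "az": 0},
  {"gripper": 0.5, "x": 0, "y": 0, "z": 0, "ax": 0, "ay": 0, "az": 0},
  {"gripper": 0.3, "x": 0, "y": 0, "z": 0, "ax": 0, "ay": 0, "az": 0},
  {"gripper": 0, "x": 0, "y": 0, "z": 0, "ax": 0, "ay": 0, "az": 0},
  {"gripper": -0.3, "x": 0, "y": 0, "z": 0, "ax": 0, "ay": 0, "az": 0},
])

```text
clock: 7.63
position: [538.6, 196.2, 63.0]
ee_rot: [0.73, -0.682, 0.036, 0.034]
contact_force: [0.4, -0.3, -0.1]
gripper_width: 53.0
grasp_force: 0.0
```

Request:
send_rows([
  {"gripper": -0.3, "x": 0.2, "y": 0, "z": -2, "ax": 0, "ay": 0, "az": 0},
  {"gripper": -0.3, "x": 0.3, "y": 0, "z": -3, "ax": 0, "ay": 0, "az": 0},
  {"gripper": -0.3, "x": 0.4, "y": 0, "z": -4, "ax": 0, "ay": 0, "az": 0},
  {"gripper": -0.3, "x": 0, "y": 0, "z": -4, "ax": 0, "ay": -5.7, "az": 0},
  {"gripper": 0, "x": 0, "y": 0, "z": 0, "ax": 0, "ay": 0, "az": 0},
])

```text
clock: 8.05
position: [543.1, 202.0, 203.3]
ee_rot: [0.731, -0.683, 0.002, -0.01]
contact_force: [1.4, 0.4, 0.7]
gripper_width: 44.8
grasp_force: 0.0
```

```bash
python3 ring.py wrist7 40; python3 - <<'E'
from h import *
plan([521,425,190],183.8)
E
```

```text
[543.10129543 202.03686318 203.31410166] 8.05 [1.42049177 0.42546944 0.65274937]
2927 plane [-4.0000e-03 -3.0000e-03  3.9422e+01] std 1.04
ring centre [537.1 197.3]
slope along tool x 0.003 tool y 0.005
yaw -176.2 n 6
[-3.74, 0.09, 0.18, -0.1, 0.1, 0.0]
[-3.74, 0.09, 0.17, -0.1, 0.1, 0.0]
[-3.74, 0.09, 0.17, -0.1, 0.1, 0.0]
[-3.74, 0.09, 0.16, -0.1, 0.1, 0.0]
[-3.74, 0.09, 0.16, -0.1, 0.1, 0.0]
[-3.74, 0.09, 0.15, -0.1, 0.1, 0.0]
```

View pics/wrist7.png

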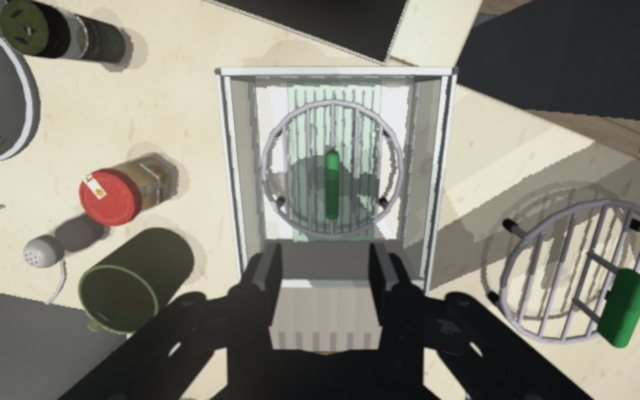

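The stand is seated: the ring is level (slopes ≤0.005) with its centre at (333,170) in the picture, and the ring height of 39.4 mm matches 34+6. Next I'll close the fingers and go behind the hatch pull.

Request:
send_rows([
  {"gripper": 1, "x": -3.7, "y": 0.1, "z": 0.2, "ax": 0, "ay": 0, "az": 0},
  {"gripper": 1, "x": -3.7, "y": 0.1, "z": 0.2, "ax": 0, "ay": 0, "az": 0},
  {"gripper": 1, "x": -3.7, "y": 0.1, "z": 0.2, "ax": 0, "ay": 0, "az": 0},
  {"gripper": 1, "x": -3.7, "y": 0.1, "z": 0.2, "ax": 0, "ay": 0, "az": 0},
  {"gripper": 1, "x": -3.7, "y": 0.1, "z": 0.2, "ax": 0, "ay": 0, "az": 0},
])

```text
clock: 8.52
position: [520.1, 385.6, 182.2]
ee_rot: [0.73, -0.683, 0.0, 0.001]
contact_force: [0.5, 0.1, 1.0]
gripper_width: -0.2
grasp_force: 0.0
```

Request:
send_rows([
  {"gripper": 1, "x": -3.7, "y": 0.1, "z": 0, "ax": 0, "ay": 0, "az": 0},
  {"gripper": 1, "x": 0, "y": 0, "z": 0, "ax": 0, "ay": 0, "az": 0},
  {"gripper": 1, "x": 0, "y": 0, "z": 0, "ax": 0, "ay": 0, "az": 0},
])

```text
clock: 8.77
position: [516.3, 422.8, 181.2]
ee_rot: [0.731, -0.682, 0.0, 0.002]
contact_force: [-0.7, -0.6, -0.4]
gripper_width: 0.0
grasp_force: 0.0
```

```bash
python3 - <<'E'
from h import *
s=arm.read_state();print(s['position'],s['gripper_width'])
plan([521.5,420,112],183.8)
p,d,m=shot('top','top9')
print(arm.boxes_of('top','hatch_pull'))
E
```

```text
[516.26519385 422.79341177 181.23187342] 0.006355124591973746
yaw -176.0 n 2
[0.15, -0.26, 3.46, 0.1, -0.1, 0.1]
[0.15, -0.25, 3.46, 0.1, -0.1, 0.1]
[{'rect': [193.3, 141.7, 102.7, 96.6], 'score': 0.64}]
```

Request:
send_rows([
  {"gripper": 1, "x": 0, "y": -0.5, "z": 3.0, "ax": 0, "ay": 0, "az": 0},
  {"gripper": 1, "x": 0, "y": 0, "z": 2.0, "ax": 0, "ay": 0, "az": 0},
  {"gripper": 1, "x": 0, "y": 0, "z": 1.3, "ax": 0, "ay": 0, "az": 0},
  {"gripper": 1, "x": 0, "y": 0, "z": 0.6, "ax": 0, "ay": 0, "az": 0},
  {"gripper": 1, "x": 0, "y": 0, "z": 0, "ax": 0, "ay": 0, "az": 0},
])

```text
clock: 9.28
position: [522.1, 419.7, 112.9]
ee_rot: [0.73, -0.683, 0.0, 0.002]
contact_force: [-0.7, 0.0, -0.7]
gripper_width: -0.0
grasp_force: 0.0
```

Request:
send_rows([
  {"gripper": 1, "x": 0.8, "y": 0, "z": 0, "ax": 0, "ay": 0, "az": 0},
  {"gripper": 1, "x": 0.8, "y": 0, "z": 0, "ax": 0, "ay": 0, "az": 0},
  {"gripper": 1, "x": 0.7, "y": 0, "z": 0, "ax": 0, "ay": 0, "az": 0},
  {"gripper": 1, "x": 0.7, "y": 0, "z": 0, "ax": 0, "ay": 0, "az": 0},
  {"gripper": 1, "x": 0.7, "y": 0, "z": 0, "ax": 0, "ay": 0, "az": 0},
])

```text
clock: 9.7
position: [525.4, 384.7, 115.9]
ee_rot: [0.731, -0.683, -0.0, -0.002]
contact_force: [0.1, 1.7, 0.5]
gripper_width: 0.1
grasp_force: 0.8
```

Request:
send_rows([
  {"gripper": 1, "x": 1.0, "y": 0, "z": 0.2, "ax": 0, "ay": 0, "az": 0},
  {"gripper": 1, "x": 1.2, "y": 0, "z": 0, "ax": 0, "ay": 0, "az": 0},
  {"gripper": 1, "x": 1.2, "y": 0, "z": 0, "ax": 0, "ay": 0, "az": 0},
  {"gripper": 1, "x": 1.2, "y": 0, "z": 0, "ax": 0, "ay": 0, "az": 0},
  {"gripper": 1, "x": 1.2, "y": 0, "z": 0, "ax": 0, "ay": 0, "az": 0},
])

```text
clock: 10.12
position: [529.0, 325.7, 112.7]
ee_rot: [0.731, -0.683, 0.0, -0.0]
contact_force: [0.8, 1.1, 1.1]
gripper_width: -0.3
grasp_force: 0.9
```

Request:
send_rows([
  {"gripper": 1, "x": 1.2, "y": 0, "z": 0, "ax": 0, "ay": 0, "az": 0},
  {"gripper": 1, "x": 1.2, "y": 0, "z": 0, "ax": 0, "ay": 0, "az": 0},
  {"gripper": 1, "x": 1.2, "y": 0, "z": 0, "ax": 0, "ay": 0, "az": 0},
  {"gripper": 1, "x": 1.2, "y": 0, "z": 0, "ax": 0, "ay": 0, "az": 0},
  {"gripper": 1, "x": 1.2, "y": 0, "z": 0, "ax": 0, "ay": 0, "az": 0},
])

```text
clock: 10.53
position: [532.9, 265.9, 112.5]
ee_rot: [0.731, -0.683, -0.0, -0.0]
contact_force: [0.7, 2.4, -0.3]
gripper_width: -0.1
grasp_force: 0.9
```

Request:
send_rows([
  {"gripper": 1, "x": 1.2, "y": 0, "z": 0, "ax": 0, "ay": 0, "az": 0},
  {"gripper": 1, "x": 1.0, "y": 0, "z": 0, "ax": 0, "ay": 0, "az": 0},
  {"gripper": 1, "x": 0.8, "y": 0, "z": 0, "ax": 0, "ay": 0, "az": 0},
  {"gripper": 1, "x": 0.6, "y": 0, "z": 0, "ax": 0, "ay": 0, "az": 0},
  {"gripper": 1, "x": 0.4, "y": 0, "z": 0, "ax": 0, "ay": 0, "az": 0},
])

```text
clock: 10.95
position: [535.3, 226.2, 112.4]
ee_rot: [0.73, -0.683, -0.0, 0.0]
contact_force: [0.3, 0.8, 0.8]
gripper_width: 0.0
grasp_force: 0.7
```

Request:
send_rows([
  {"gripper": 1, "x": 0.4, "y": 0, "z": 0, "ax": 0, "ay": 0, "az": 0},
  {"gripper": 1, "x": 0.4, "y": 0, "z": 0, "ax": 0, "ay": 0, "az": 0},
  {"gripper": 1, "x": 0.3, "y": 0, "z": 0, "ax": 0, "ay": 0, "az": 0},
])

```text
clock: 11.2
position: [536.0, 218.9, 112.5]
ee_rot: [0.73, -0.683, -0.002, -0.002]
contact_force: [-8.0, 18.5, 1.7]
gripper_width: 0.2
grasp_force: 9.5
```

Force rose to 18 N, so the hatch is at the stop. I'll back off, lift and verify.

Request:
send_rows([
  {"gripper": 1, "x": 0, "y": 0, "z": 0, "ax": 0, "ay": 0, "az": 0},
  {"gripper": 1, "x": -1.0, "y": 0, "z": 0, "ax": 0, "ay": 0, "az": 0},
  {"gripper": 1, "x": -2.0, "y": 0, "z": 0, "ax": 0, "ay": 0, "az": 0},
  {"gripper": 1, "x": -1.0, "y": 0, "z": -4, "ax": 0, "ay": 0, "az": 0},
  {"gripper": 1, "x": 0, "y": 0, "z": -4, "ax": 0, "ay": 0, "az": 0},
])

```text
clock: 11.62
position: [531.8, 256.4, 190.3]
ee_rot: [0.731, -0.682, -0.0, 0.005]
contact_force: [1.5, 1.2, 1.2]
gripper_width: -0.1
grasp_force: 0.0
```

Request:
send_rows([
  {"gripper": 1, "x": -4, "y": 0, "z": -3, "ax": 0, "ay": 0, "az": 0},
  {"gripper": 1, "x": -3, "y": 0, "z": 0, "ax": 0, "ay": 0, "az": 0},
  {"gripper": 1, "x": 0, "y": 0, "z": 0, "ax": 0, "ay": 0, "az": 0},
  {"gripper": 1, "x": 0, "y": 0, "z": 0, "ax": 0, "ay": 0, "az": 0},
])

```text
clock: 11.95
position: [528.4, 320.2, 216.8]
ee_rot: [0.731, -0.682, -0.0, 0.001]
contact_force: [-0.7, -0.5, 0.5]
gripper_width: 0.2
grasp_force: 0.0
```

```bash
python3 - <<'E'
from h import *
p,d,m=shot('wrist');q,_,_=shot('top')
cv2.imwrite('pics/fin.png',np.hstack([cv2.resize(p,(400,250))[:,:,::-1],cv2.resize(q[100:260,160:420],(400,250))[:,:,::-1]]))
hsv=cv2.cvtColor(p,cv2.COLOR_RGB2HSV)
cv2.imwrite('pics/w9.png',p[:,:,::-1])
E
```

```text
(no output)
```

View pics/w9.png

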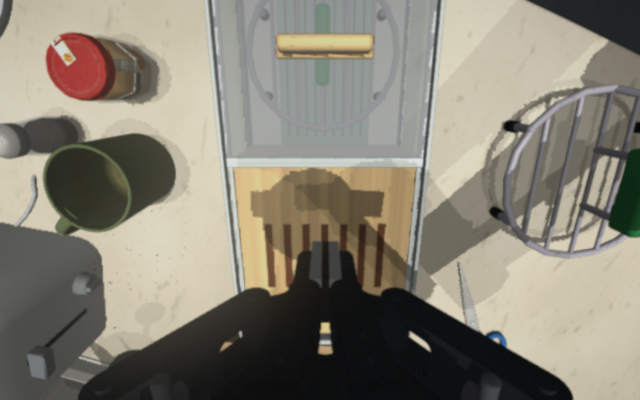

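The hatch covers the stand: its pull is at (325,44) and its trailing edge at row 162, on the divider. I'll check the number before handing in.

```bash
python3 - <<'E'
from h import *
m=arm.camera_model('wrist')
print(onplane(m,325,43,125),onplane(m,325,162,102))
E
```

```text
[536.09743866 200.50998557 125.        ] [529.88252218 290.80807643 102.        ]
```

View pics/fin.png

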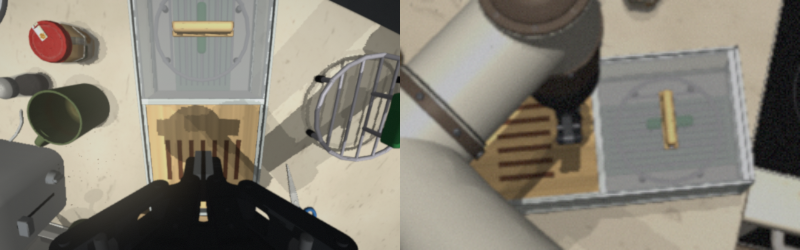

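```bash
python3 -c "
from bench import arm
print(arm.job_done())"
```

```text
the job is handed in; nothing more can be done
None
```

I handed the job in at about 12 s of arm time: the stand sits level in the gutters and is let go, the hatch is pushed shut against its stop, and the honey jar was never touched. The pictures put the hatch edge within about 3 mm of fully shut, inside the 4 mm limit; I got no verdict back from the judging.

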